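Put the honing steel away in the two-tier knife rack

ROBOT

A 6-joint arm with a two-finger parallel gripper is mounted at the origin on the work surface. World frame = base frame: x ahead of the robot, y to its left, z up, the work surface at z = 0. Lengths are in m, angles in degrees, forces in N, time in s.
With the tool pointing down it reaches from about 0.275 to 0.975 m from the base axis. Payload 8.4 kg.
Tool frame: the origin (TCP) lies on the centre line of the jaws, within the pads' length; the fingertips stand manip.tips_ahead ahead of it and the grasp point (between the pads) lies 11 mm behind it (manip.tips_ahead is the distance from the TCP to the fingertips, in m); z points along the fingers, x is the direction in which the jaws open and shut, and the axes are right-handed (so a half turn about z gives the same grasp; the last joint's range is limited). The gripper opens to 92 mm and grips with 3 to 60 N. Pads are 20 mm wide; open, the fingers measure 128 mm over their backs; the gripper's body (75 mm by 189 mm) begins 69 mm behind the grasp point.
Start: joints at [-66.142, 20.225, 93.587, -0, 66.188, -0.138], TCP at [0.254, -0.571, 0.186] pointing down, gripper open.
Joint ranges: [-150.9, 150.9], [-52.94, 120.26], [3.33, 152.33], [-74.26, 254.26], [0, 154.13], [-172.89, 172.89]. Speed limits (degrees/s): [127.2, 127.2, 159.86, 180, 180, 180].

INTERFACE

Orientations are given as a 3x3 rotation matrix whose columns are the frame's x, y, z axes.
In Python, from plant import manip gives the robot as it stands.
- The arm moves only by the tool send_rows, never from a script. Its argument "commands" is one flat list of numbers, 4 for each row, row after row: the shift along the tool's x, y, z in units of 50 mm (1.0 is 50 mm), then the turn about the tool's z in rad. A call has 1 to 5 rows; each row shifts and turns the pose as measured when the row begins, along the tool's axes as they then stand; what a row does not reach is not made up. A row lasts 1/10 s, in which the tool goes at most 50 mm and 8.59 degrees, less where a joint would pass 70% of its speed; a pose out of reach is approached as far as the arm can. A call is refused whole if a number of a shift passes 1 or a number of a turn 0.15, either way. A call with a gripper value outside its range is refused whole. "gripper" is the finger opening in mm, from 0 to 91.9, set as the call begins (left out, the last holds). The fingers move at their own pace and stop on an object; "grip_force" is the grip in N (left out, the last holds). Time passes only in rows, so rows that do not move let the fingers close. It gives the time, the measured TCP pose, the force and the opening at its end, in the units of the state.
- manip.sense(): the state, without advancing time (a new reading comes with each control period).
- manip.read_camera(name): name is "scene" or "top" or "wrist"; returns a dict with "pixels" (400x640x3 uint8, red, green, blue), "mtx" (3x3 intrinsics, pixels), "pose" (4x4, takes a point from camera to world coordinates). Camera axes: x right, y up, looking along -z (the intrinsics and any distortion apply to the point x, -y, -z); pixel columns grow to the right and rows downward; lengths in m; the calibration is good to about 2 mm. A picture is of the moment at which its call begins. There is no depth.
- manip.job_done(): hands the job in, once; it reports no verdict.
The state is a dict: "clock": time; "joint_pos": joint angles; "joint_vel": joint speeds; "tau": joint torques, N m; "ee_pos": TCP position; "tcp_rot": TCP orientation; "wrist_force": force on the tool from outside, world axes, zero at the start; "wrist_torque": the same for the moment, N m; "grip_width": opening from 0.0 (shut) to 1.0 (fully open).
Only numpy, scipy, OpenCV 4.12 (cv2) and the standard library are available. Lean on these libraries where they do the work, as an engineer would, in place of code of your own. Each camera call takes 0.05 s, during which the arm holds its last target.

TASK

The washed honing steel is hanging in the drain frame in one row with a palette knife and a pastry brush. Lift it straight out and put it away in the metal knife rack: thread its rod down through the round hole in the top shelf and on through the matching hole in the shelf below, until its round guard rests on the top shelf, then let go. Lower it in rather than dropping it, and leave the palette knife and the brush hanging in the frame.

Things in the scene. Friction and masses are not known exactly. Their poses are not given: they have to be found in the camera images.
- honing_steel: Short honing steel, upright in the drain frame, 180 g: round steel rod 12 mm thick, 105 mm long; round flat guard 46 mm wide, 6 mm thick; round dark wooden handle 26 mm thick, 90 mm long. Origin: centre of the guard's underside. z up along the handle (at z 6 to 96 mm; rod tip z -105); at the start y runs along the row of tools. It must rise 105 mm to come out and 165 mm to pass over the other tools.
- rack_hole (a point): Centre of the 32 mm round hole in the fixed knife rack's top shelf, at its upper face, 115 mm above the table. z up, y along the rack. Aluminium rack 90 (x) by 216 (y) mm, hole 53 mm from its +y end; two level shelves 8 mm thick, upper faces at 115 and 50 mm, equal hole straight below. An empty slot 53 mm and two fixed knives 97 and 133 mm towards -y, handles 55 mm above the shelf.
- palette_knife: Leave alone. Palette knife in the same frame: flat blade below, oblong guard 50 x 18 x 6 mm (long side x), flat dark wooden handle 24 x 14 mm, top 55 mm above the plate. Origin: centre of the guard's underside, z up, y along the row. The fixed frame: white plate 90 x 240 mm, 8 mm thick, top 115 mm above the table, on four thin legs, three 26 mm holes in a row 75 mm apart.
- brush: Leave alone. Pastry brush hanging bristles down in the same frame: square steel collar 40 x 40 x 6 mm, flat light wooden handle 30 x 12 mm (wide side x), its top 55 mm above the plate. Origin: centre of the collar's underside, z up, y along the row. The three tools hang in any order; fingers closing across the row (x) keep clear of the neighbours.
There are look-alikes about, which are no part of the job. Leave any blue or pink look-alike of the honing_steel alone.

How it is judged (in metres and radians):
On the way, in this order (a step that is already met when the one before it is completed fails the run):
1. the honing steel is lifted out of the drain frame (guard more than 215 mm above the table) (height (world z) of honing_steel above 0.215 m), for 0.1 s.
2. the rod's tip has passed down through the round hole of the top shelf (z of honing_steel in the frame of rack_hole below 0.092 m and horizontal distance between honing_steel and rack_hole below 0.025 m and angle between honing_steel's own z axis and vertical below 0.25 rad), for 0.1 s.
At the end, for the whole second after the job is handed in: Honing steel released, at rest, within 10 degrees of upright, rod through both round holes: within 15 mm of the hole's centre, guard within 8 mm of the top shelf. Palette knife and brush still hang in the frame, within 20 degrees of upright and 40 mm of their places (horizontal distance between honing_steel and rack_hole below 0.015 m and z of honing_steel in the frame of rack_hole between -0.006 and 0.008 m and angle between honing_steel's own z axis and vertical below 0.17 rad and linear speed of honing_steel below 0.03 m/s and angle between each of palette_knife, brush's own z axis and vertical below 0.35 rad and distance of each of palette_knife, brush from where it was at the start of the episode below 0.04 m); the robot touches nothing.
It fails at once if the palette knife or the brush is moved more than 40 mm from its place (distance of any of palette_knife, brush from where it was at the start of the episode above 0.04 m).
It fails at once if the honing steel is dropped: it falls freely at more than 0.7 m/s (a drop of more than about 25 mm) (contact force between honing_steel and the fingers below 0.1 N and linear speed of honing_steel above 0.7 m/s).
It also fails if it takes over 48 s, if anything falls off the work surface, if the arm or the gripper's body presses on something with over 40 N, if the wrist force passes 120 N, or if a joint passes its speed limit or range.

## Working session

There is one attempt and no reset: what is moved stays moved. The work goes in short steps, Python scripts to look and compute and a tool call to move; the robot and the scene stay as the last step left them, time stands still between calls to the robot, and variables do not carry over. Pictures are saved under pics/ and viewed, and the job is handed in when it is done.

Besides the shell and the picture viewer there is one more tool, called after ">>>" as name(argument=value, ...), one argument or row to a line, values as JSON. send_rows: Moves the arm, as the interface text tells. Its arguments: {"type":"object","properties":{"commands":{"type":"array"},"gripper":{"type":"number"},"grip_force":{"type":"number"}},"required":["commands"]}

```bash
mkdir -p pics; python3 - <<'E'
from plant import manip
import cv2,numpy as np
np.set_printoptions(precision=4,suppress=True)
s=manip.sense();print(s);print(manip.tips_ahead)
for n in ["scene","top"]:
    c=manip.read_camera(n);cv2.imwrite(f"pics/{n}0.png",c["pixels"][:,:,::-1]);print(n,c["mtx"],c["pose"],[k for k in c])
    np.savez(f"{n}0.npz",**{k:c[k] for k in("pixels","mtx","pose")})
E
```

```text
{'clock': 0.0, 'joint_pos': array([-66.1407,  20.2635,  93.6289,  -0.0025,  66.1875,  -0.1379]), 'joint_vel': array([-0.0561,  0.0491, -0.0432,  0.0417, -0.0666, -0.0888]), 'tau': array([  0.001 , -59.3828, -33.4228,   0.0698,   0.0234,  -0.0001]), 'ee_pos': array([ 0.2539, -0.5705,  0.1851]), 'tcp_rot': array([[ 0.4067, -0.9136, -0.0006],
       [-0.9136, -0.4067,  0.0013],
       [-0.0014,  0.    , -1.    ]]), 'wrist_force': array([-0.1436, -0.0109, -1.0312]), 'wrist_torque': array([ 0.0324,  0.0179, -0.0045]), 'grip_width': 0.9951070866941125}
0.008
scene [[505.7974   0.     316.3925]
 [  0.     505.7974 207.9433]
 [  0.       0.       1.    ]] [[ 0.0494 -0.5544  0.8308  1.4839]
 [ 0.9986  0.0119 -0.0515 -0.0497]
 [ 0.0187  0.8322  0.5542  0.7618]
 [ 0.      0.      0.      1.    ]] ['pixels', 'mtx', 'pose']
top [[425.7993   0.     320.2524]
 [  0.     425.7993 194.21  ]
 [  0.       0.       1.    ]] [[-0.0164  0.9954 -0.0942  0.4676]
 [-0.9999 -0.0168 -0.0028  0.0062]
 [-0.0044  0.0941  0.9956  1.2074]
 [ 0.      0.      0.      1.    ]] ['pixels', 'mtx', 'pose']
```

View pics/scene0.png

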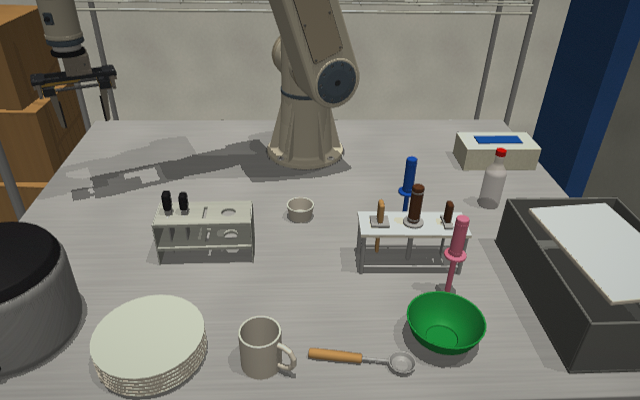

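View pics/top0.png

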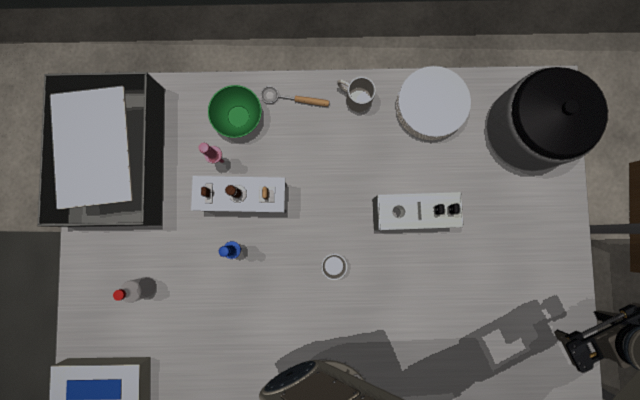

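The scene view shows the frame at about (413,235) and the rack at (205,230). 
- **Could be taken for the steel:** the dark round handle at scene (417,203) / top (234,191), the palette knife at (449,212), the brush at (381,212), the blue look-alike at (410,175) and the pink look-alike at (458,240).
- **My choice:** the tall dark round handle with the round guard at (417,203), the middle tool of the row. I'll check it in a crop.

```bash
cat > h.py <<'E'
import numpy as np,cv2
def load(n): return np.load(n)
def ray(c,px):
    K=c["mtx"];P=c["pose"];d=np.array([(px[0]-K[0,2])/K[0,0],-(px[1]-K[1,2])/K[1,1],-1.]);return P[:3,3],P[:3,:3]@d
def onz(c,px,z):
    o,d=ray(c,px);return o+d*(z-o[2])/d[2]
def proj(c,p):
    K=c["mtx"];P=c["pose"];q=P[:3,:3].T@(np.asarray(p)-P[:3,3]);return np.array([K[0,2]+K[0,0]*q[0]/-q[2],K[1,2]-K[1,1]*q[1]/-q[2]])
E
python3 - <<'E'
from h import *
t=load("top0.npz")["pixels"][:,:,::-1];s=load("scene0.npz")["pixels"][:,:,::-1]
a=cv2.resize(t[165:235,180:300],(800,466),interpolation=cv2.INTER_CUBIC)
b=cv2.resize(t[180:240,365:475],(800,436),interpolation=cv2.INTER_CUBIC)
c=cv2.resize(s[175:280,350:480],(740,598),interpolation=cv2.INTER_CUBIC)
d=cv2.resize(s[185:270,145:265],(800,566),interpolation=cv2.INTER_CUBIC)
for n,i in zip("abcd",(a,b,c,d)):cv2.imwrite(f"pics/crop_{n}.png",i)
E
```

```text
(no output)
```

View pics/crop_a.png

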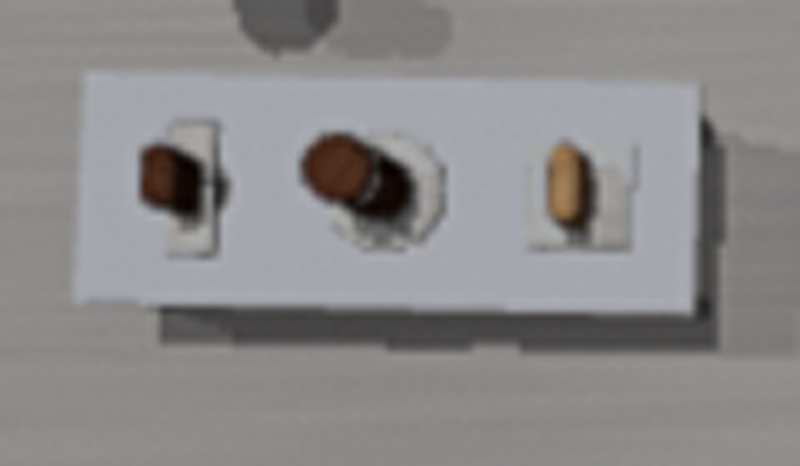

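View pics/crop_b.png

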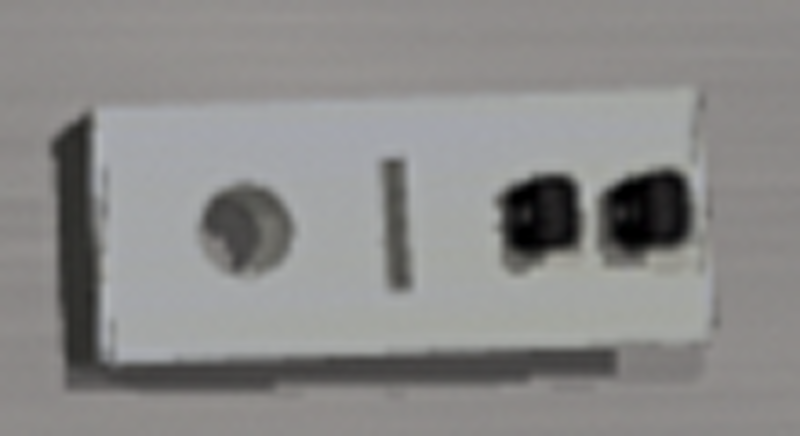

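View pics/crop_c.png

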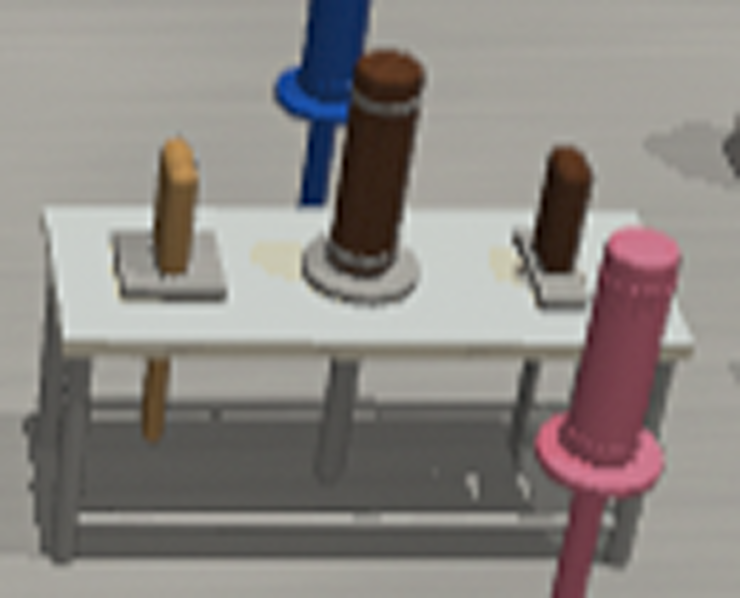

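View pics/crop_d.png

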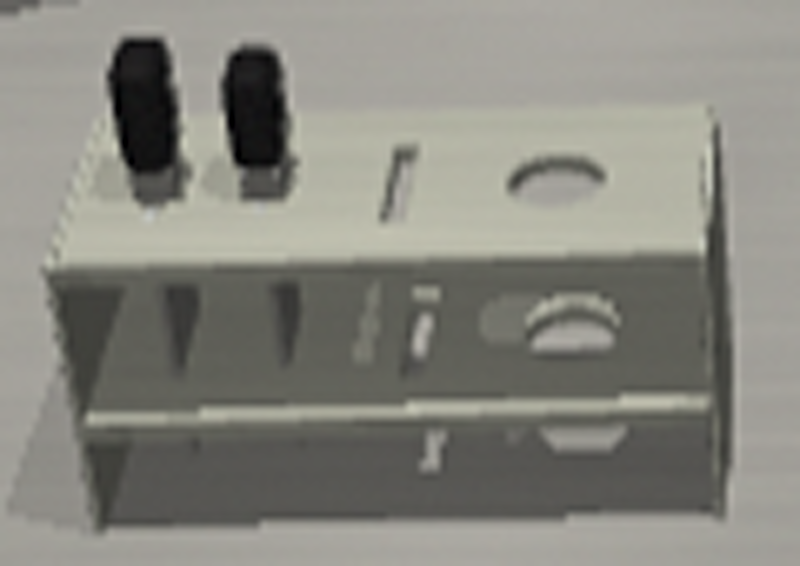

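```bash
python3 - <<'E'
from h import *
np.set_printoptions(precision=4,suppress=True)
T=load("top0.npz");S=load("scene0.npz")
f=lambda x0,y0,s,p:(x0+(p[0]+.5)/s-.5,y0+(p[1]+.5)/s-.5)
a=lambda *p:f(180,165,800/120,p);b=lambda *p:f(365,180,800/110,p);c=lambda *p:f(350,175,740/130,p);d=lambda *p:f(145,185,800/120,p)
print("handle top  T",onz(T,a(338,167),.211),"S",onz(S,c(391,70),.211))
print("guard  T",onz(T,a(387,190),.121),"S",onz(S,c(361,267),.121))
print("plate corners T",[onz(T,a(*p),.115)[:2] for p in((86,73),(700,85),(695,313),(73,300))])
print("plate corners S",[onz(S,c(*p),.115)[:2] for p in((45,207),(640,210),(692,347),(65,347))])
print("hole T",onz(T,b(247,230),.115),"S",onz(S,d(557,185),.115))
print("rack corners T",[onz(T,b(*p),.115)[:2] for p in((93,108),(698,88),(714,342),(105,362))])
print("rack corners S",[onz(S,d(*p),.115)[:2] for p in((100,118),(712,104),(708,250),(45,270))])
# auto: hole contour by brightness in top
g=cv2.cvtColor(T["pixels"],cv2.COLOR_RGB2GRAY)[198:226,385:412];print(g[::2,::2])
E
```

```text
handle top  T [0.5763 0.2207 0.211 ] S [0.5826 0.2207 0.211 ]
guard  T [0.5769 0.2212 0.121 ] S [0.5817 0.221  0.121 ]
plate corners T [array([0.6251, 0.3396]), array([0.6164, 0.1009]), array([0.5278, 0.1036]), array([0.5369, 0.3435])]
plate corners S [array([0.5286, 0.1041]), array([0.536 , 0.3456]), array([0.6284, 0.3385]), array([0.6226, 0.1006])]
hole T [ 0.5238 -0.1908  0.115 ] S [ 0.5278 -0.1904  0.115 ]
rack corners T [array([ 0.5679, -0.1377]), array([ 0.5714, -0.352 ]), array([ 0.4817, -0.3533]), array([ 0.4782, -0.1393])]
rack corners S [array([ 0.4826, -0.3527]), array([ 0.478 , -0.1409]), array([ 0.5672, -0.1371]), array([ 0.5736, -0.3517])]
[[167 166 166 165 167 166 167 167 166 167 166 166 166 167]
 [166 165 166 166 166 166 167 166 166 166 166 165 166 166]
 [167 167 166 167 167 167 167 166 166 168 166 165 167 166]
 [164 165 166 166 167 169 161 157 166 168 166 166 166 165]
 [165 166 166 166 164 114  89  86  91 158 167 167 166 166]
 [166 167 166 169 112  67  67  86  88  94 168 166 166 167]
 [166 166 167 164  73  72  74  70 110  97 146 166 166 165]
 [166 166 167 163 115  88  72  70 108 101 140 167 166 165]
 [166 166 166 167 130 120  72  79 110  99 162 166 166 165]
 [165 165 165 166 163 127  73 110 108 137 168 166 165 164]
 [166 167 166 166 167 167 157 153 167 167 165 165 165 165]
 [166 166 166 165 166 166 167 167 165 166 165 165 165 166]
 [165 166 165 165 167 165 165 166 166 166 165 166 166 165]
 [166 166 165 166 165 166 166 165 165 165 165 165 164 164]]
```

Both views agree: steel at about (0.579, 0.221), hole at about (0.525, -0.191), and the 240 mm and 216 mm lengths check out. The crops confirm a round guard and a tall round dark handle in the middle place. Before moving I'll check how close the look-alikes are.

```bash
python3 - <<'E'
from h import *
np.set_printoptions(precision=3,suppress=True)
T=load("top0.npz");S=load("scene0.npz")
def tri(p,q):
    o1,d1=ray(T,p);o2,d2=ray(S,q);A=np.c_[d1,-d2];u=np.linalg.lstsq(A,o2-o1,rcond=None)[0];x=o1+u[0]*d1;y=o2+u[1]*d2;return (x+y)/2,np.linalg.norm(x-y)
def m(c,lo,hi):
    h=cv2.cvtColor(c["pixels"],cv2.COLOR_RGB2HSV);k=cv2.inRange(h,lo,hi);n,l,s,ce=cv2.connectedComponentsWithStats(k)
    return [(s[i],ce[i]) for i in range(1,n) if s[i][4]>40]
for n,lo,hi in(("blue",(105,150,60),(125,255,255)),("pink",(160,70,60),(176,255,255))):
    for c in(T,S): print(n,m(c,lo,hi))
print("pink top",tri((204.5,147.5),(461,217)),"blue top",tri((232,248),(411,158)))
print(tri((230.3,189.8),(418.3,187)))
E
```

```text
blue [(array([219, 242,  22,  16, 201], dtype=int32), array([229.572, 249.776])), (array([  67,  380,   54,   20, 1020], dtype=int32), array([ 93.379, 389.291]))]
blue [(array([ 565,    0,   75,  197, 3874], dtype=int32), array([605.526,  98.906])), (array([475, 136,  47,   7, 282], dtype=int32), array([498.436, 139.234])), (array([399, 157,  18,  54, 437], dtype=int32), array([407.97 , 179.753]))]
pink [(array([199, 143,  23,  20, 188], dtype=int32), array([211.074, 153.628]))]
pink [(array([444, 215,  25,  77, 854], dtype=int32), array([456.238, 247.057]))]
pink top (array([0.68 , 0.286, 0.2  ]), np.float64(0.00038753394719514433)) blue top (array([0.441, 0.227, 0.203]), np.float64(0.01730096201009608))
(array([0.576, 0.222, 0.207]), np.float64(0.0010626161205592175))
```

```bash
python3 - <<'E'
from h import *
T=load("top0.npz");t=T["pixels"][:,:,::-1]
cv2.imwrite("pics/crop_e.png",cv2.resize(t[130:275,185:305],(480,580),interpolation=cv2.INTER_CUBIC))
E
```

```text
(no output)
```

View pics/crop_e.png

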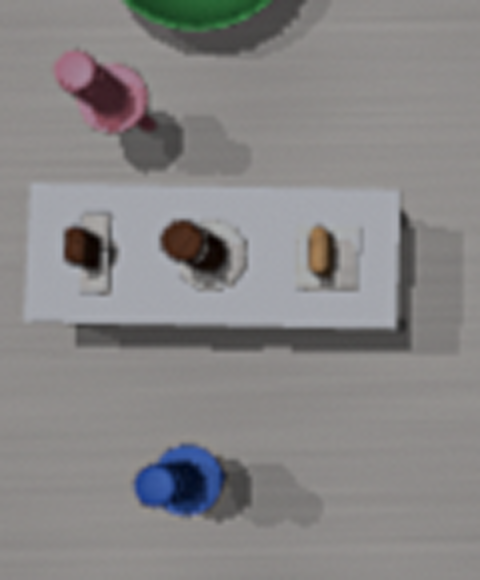

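The pink top is at about (0.68, 0.29, 0.20) and the blue at about (0.45, 0.23, 0.20), both clear of the fingers (±64 mm) and below the gripper body at grasp. I'll rise and turn first.

>>> send_rows(
  commands=[0, 0, -0.7, -0.15, 0, 0, -0.7, -0.15, 0, 0, -0.7, -0.15, 0, 0, -0.7, -0.15, 0, 0, -0.7, -0.15],
  gripper=91,
  grip_force=25,
)

```text
clock: 0.6
ee_pos: [0.2523, -0.5669, 0.3574]
tcp_rot: [[0.923, -0.386, -0.007], [-0.386, -0.922, 0.016], [-0.012, -0.012, -1.0]]
wrist_force: [-0.1, -0.7, 0.0]
grip_width: 0.994
```

>>> send_rows(
  commands=[0, 0, 0, -0.15, 0, 0, 0, -0.15, 0, 0, 0, -0.1, 0, 0, 0, 0],
)

```text
clock: 1.0
ee_pos: [0.2531, -0.5687, 0.3635]
tcp_rot: [[1.0, 0.011, -0.004], [0.011, -1.0, 0.008], [-0.004, -0.008, -1.0]]
wrist_force: [0.1, 0.4, -0.7]
grip_width: 0.99
```

>>> send_rows(
  commands=[0.33, -0.79, 0, 0.04, 0.33, -0.79, 0, 0, 0.33, -0.79, 0, 0, 0.33, -0.79, 0, 0, 0.33, -0.79, 0, 0],
)

```text
clock: 1.5
ee_pos: [0.341, -0.3708, 0.3611]
tcp_rot: [[0.998, -0.055, -0.007], [-0.055, -0.998, 0.012], [-0.007, -0.011, -1.0]]
wrist_force: [0.1, 0.9, -0.2]
grip_width: 0.989
```

>>> send_rows(
  commands=[0.33, -0.79, 0, 0, 0.33, -0.79, 0, 0, 0.33, -0.79, 0, 0, 0.33, -0.79, 0, 0, 0.33, -0.79, 0, 0],
)

```text
clock: 2.0
ee_pos: [0.4368, -0.17, 0.3617]
tcp_rot: [[0.997, -0.075, -0.008], [-0.075, -0.997, 0.013], [-0.009, -0.012, -1.0]]
wrist_force: [0.1, -0.2, -1.3]
grip_width: 0.991
```

>>> send_rows(
  commands=[0.33, -0.79, 0, 0, 0.33, -0.79, 0, 0, 0.33, -0.79, 0, 0, 0.33, -0.79, 0, 0, 0.33, -0.79, 0, 0],
)

```text
clock: 2.5
ee_pos: [0.5368, 0.0292, 0.3625]
tcp_rot: [[0.996, -0.092, -0.009], [-0.092, -0.996, 0.012], [-0.01, -0.011, -1.0]]
wrist_force: [-0.3, -0.6, -0.3]
grip_width: 0.992
```

>>> send_rows(
  commands=[0.1, -0.78, 0, -0.015, 0.1, -0.78, 0, -0.015, 0.1, -0.78, 0, -0.015, 0.1, -0.78, 0, -0.015, 0.1, -0.6, 0, 0],
)

```text
clock: 3.0
ee_pos: [0.5756, 0.2224, 0.3616]
tcp_rot: [[0.999, -0.047, -0.012], [-0.047, -0.999, 0.011], [-0.013, -0.011, -1.0]]
wrist_force: [0.5, 0.3, 0.2]
grip_width: 0.99
```

>>> send_rows(
  commands=[0, 0, 0, 0, 0, 0, 0, 0],
)

```text
clock: 3.2
ee_pos: [0.5752, 0.2261, 0.3598]
tcp_rot: [[0.999, -0.048, -0.015], [-0.048, -0.999, 0.011], [-0.015, -0.01, -1.0]]
wrist_force: [0.5, -0.5, 0.3]
grip_width: 0.994
```

```bash
python3 - <<'E'
from plant import manip
import cv2,numpy as np
s=manip.sense();print(s["ee_pos"],s["tcp_rot"])
c=manip.read_camera("wrist");cv2.imwrite("pics/w1.png",c["pixels"][:,:,::-1]);print(c["pose"])
np.savez("w1.npz",**{k:c[k] for k in("pixels","mtx","pose")})
E
```

```text
[0.57518908 0.22605394 0.35979967] [[ 0.99873264 -0.04812536 -0.01473333]
 [-0.04796533 -0.99878811  0.01102909]
 [-0.01524625 -0.01030842 -0.99983063]]
[[ 0.99872589  0.04337385  0.02579341  0.58214281]
 [-0.04853788  0.9655072   0.25581227  0.29824759]
 [-0.01380816 -0.2567383   0.96638232  0.55993399]
 [ 0.          0.          0.          1.        ]]
```

View pics/w1.png

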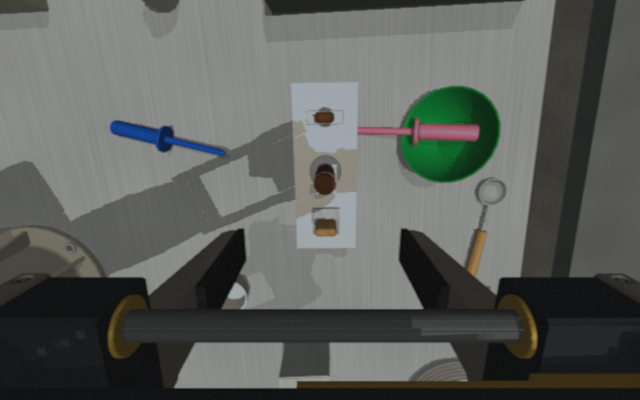

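The wrist view shows the steel's handle at (325,183) midway between the fingers, palette knife at (323,117) and brush at (325,225). I'll check the position and then descend.

```bash
python3 - <<'E'
from h import *
np.set_printoptions(precision=4,suppress=True)
W=load("w1.npz");p=W["pixels"][:,:,::-1]
cv2.imwrite("pics/w1c.png",cv2.resize(p[140:260,270:380],(550,600),interpolation=cv2.INTER_CUBIC))
print(onz(W,(325,183),.211),proj(W,(.579,.221,.211)),proj(W,(.579,.221,.121)))
E
```

```text
[0.5771 0.224  0.211 ] [326.7941 185.4784] [326.7382 171.8124]
```

View pics/w1c.png

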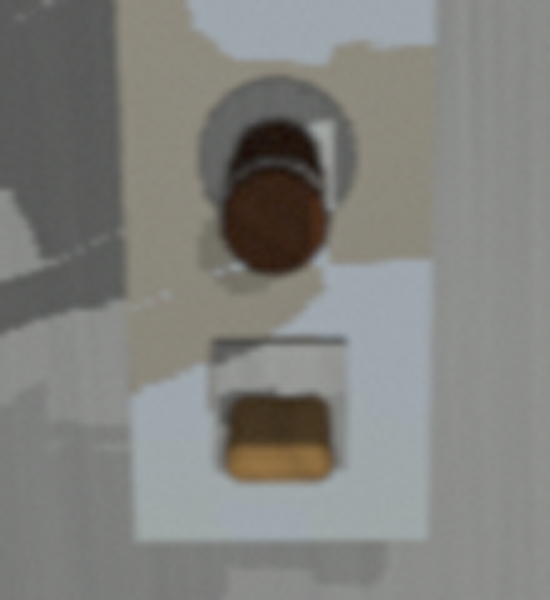

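>>> send_rows(
  commands=[0.1, 0.12, 0.5, 0, 0, 0, 0.5, 0, 0, 0, 0.5, 0, 0, 0, 0.3, 0, 0, 0, 0, 0],
)

```text
clock: 3.75
ee_pos: [0.5787, 0.2138, 0.2682]
tcp_rot: [[0.998, -0.061, -0.012], [-0.06, -0.998, 0.011], [-0.013, -0.01, -1.0]]
wrist_force: [-1.5, -0.4, 0.3]
grip_width: 0.992
```

>>> send_rows(
  commands=[0, -0.14, 0, -0.02, 0, 0, 0, 0],
)

```text
clock: 3.95
ee_pos: [0.5796, 0.2195, 0.2698]
tcp_rot: [[0.999, -0.042, -0.012], [-0.042, -0.999, 0.011], [-0.012, -0.011, -1.0]]
wrist_force: [0.2, 0.9, -0.5]
grip_width: 0.993
```

>>> send_rows(
  commands=[0, -0.03, 0.4, 0, 0, 0, 0.4, 0, 0, 0, 0.4, 0, 0, 0, 0.4, 0, 0, 0, 0.2, 0],
)

```text
clock: 4.45
ee_pos: [0.5841, 0.2238, 0.1858]
tcp_rot: [[0.999, -0.043, 0.002], [-0.043, -0.999, 0.016], [0.001, -0.016, -1.0]]
wrist_force: [-0.4, -0.5, 0.3]
grip_width: 0.991
```

>>> send_rows(
  commands=[0, 0, 0, 0, 0, 0, 0, 0],
)

```text
clock: 4.65
ee_pos: [0.5844, 0.2239, 0.1865]
tcp_rot: [[0.999, -0.043, 0.002], [-0.043, -0.999, 0.016], [0.001, -0.016, -1.0]]
wrist_force: [-0.1, -0.2, 0.4]
grip_width: 0.989
```

>>> send_rows(
  commands=[-0.12, 0.03, 0.25, 0, 0, 0, 0.25, 0, 0, 0, 0, 0, 0, 0, 0, 0],
)

```text
clock: 5.05
ee_pos: [0.5791, 0.2234, 0.1618]
tcp_rot: [[0.999, -0.043, 0.005], [-0.043, -0.999, 0.017], [0.005, -0.017, -1.0]]
wrist_force: [0.4, -0.5, 0.6]
grip_width: 0.986
```

>>> send_rows(
  commands=[0, 0, 0, 0, 0, 0, 0, 0, 0, 0, 0, 0, 0, 0, 0, 0, 0, 0, 0, 0],
  gripper=10,
  grip_force=25,
)

```text
clock: 5.55
ee_pos: [0.5798, 0.2237, 0.1627]
tcp_rot: [[0.999, -0.043, 0.007], [-0.043, -0.999, 0.017], [0.006, -0.018, -1.0]]
wrist_force: [-0.3, 0.5, -0.2]
grip_width: 0.576
```

>>> send_rows(
  commands=[0, 0, 0, 0, 0, 0, 0, 0, 0, 0, 0, 0, 0, 0, 0, 0, 0, 0, 0, 0],
)

```text
clock: 6.05
ee_pos: [0.5797, 0.2236, 0.1627]
tcp_rot: [[0.999, -0.043, 0.006], [-0.043, -0.999, 0.017], [0.006, -0.018, -1.0]]
wrist_force: [0.1, 0.3, 0.2]
grip_width: 0.277
```

>>> send_rows(
  commands=[0, 0, 0, 0, 0, 0, 0, 0, 0, 0, -0.2, 0, 0, 0, -0.3, 0, 0, 0, 0, 0],
)

```text
clock: 6.55
ee_pos: [0.5792, 0.223, 0.1894]
tcp_rot: [[0.999, -0.043, 0.005], [-0.043, -0.999, 0.017], [0.005, -0.017, -1.0]]
wrist_force: [0.2, 0.4, -2.4]
grip_width: 0.276
```

Gripped at 25.5 mm, and it is rising with about 2 N of weight on the wrist. I'll continue straight up.

>>> send_rows(
  commands=[0, 0, -0.4, 0, 0, 0, -0.4, 0, 0, 0, -0.4, 0, 0, 0, -0.4, 0, 0, 0, 0, 0],
)

```text
clock: 7.05
ee_pos: [0.5786, 0.2215, 0.2737]
tcp_rot: [[0.999, -0.043, 0.007], [-0.043, -0.999, 0.017], [0.006, -0.017, -1.0]]
wrist_force: [0.9, 0.3, -2.3]
grip_width: 0.28
```

>>> send_rows(
  commands=[0, 0, -0.4, 0, 0, 0, -0.4, 0, 0, 0, -0.4, 0, 0, 0, -0.4, 0, 0, 0, 0, 0],
)

```text
clock: 7.55
ee_pos: [0.5765, 0.2195, 0.3514]
tcp_rot: [[0.999, -0.043, 0.002], [-0.043, -0.999, 0.015], [0.002, -0.016, -1.0]]
wrist_force: [0.4, 0.1, -1.9]
grip_width: 0.276
```

>>> send_rows(
  commands=[0, 0, 0, 0, 0, 0, 0, 0],
)

```text
clock: 7.75
ee_pos: [0.5758, 0.2192, 0.3486]
tcp_rot: [[0.999, -0.043, -0.0], [-0.043, -0.999, 0.015], [-0.001, -0.015, -1.0]]
wrist_force: [-0.5, -0.2, -1.7]
grip_width: 0.276
```

```bash
python3 - <<'E'
from plant import manip
import cv2,numpy as np
s=manip.sense();print(s["ee_pos"],s["tcp_rot"],s["wrist_force"])
for n in("scene","top"):
    c=manip.read_camera(n)
    np.savez(f"{n}2.npz",**{k:c[k] for k in("pixels","mtx","pose")});cv2.imwrite(f"pics/{n}2.png",c["pixels"][:,:,::-1])
cv2.imwrite("pics/s2.png",cv2.resize(np.load("scene2.npz")["pixels"][60:300,300:520,::-1],(550,600),interpolation=cv2.INTER_CUBIC))
E
```

```text
[0.57583041 0.21920165 0.34855389] [[ 9.99080976e-01 -4.28620502e-02 -2.20870003e-04]
 [-4.28542536e-02 -9.98974522e-01  1.46088068e-02]
 [-8.46806915e-04 -1.45859157e-02 -9.99893261e-01]] [-0.47364278 -0.24690567 -1.73619581]
```

View pics/s2.png

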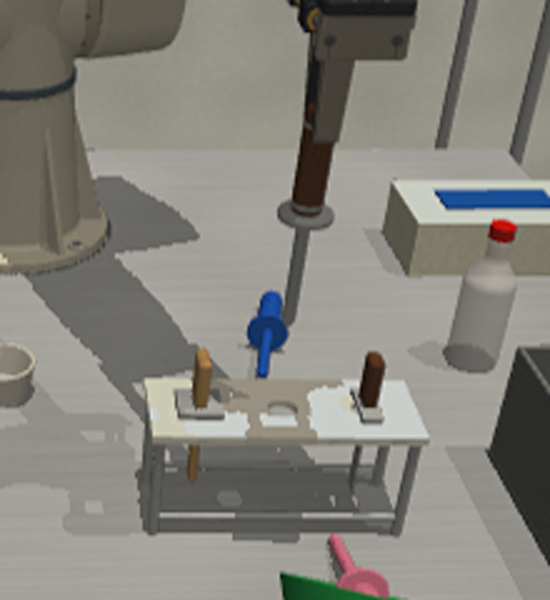

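View pics/scene2.png

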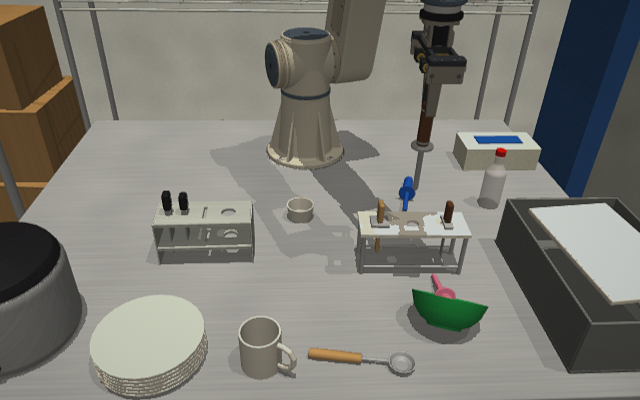

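View pics/top2.png

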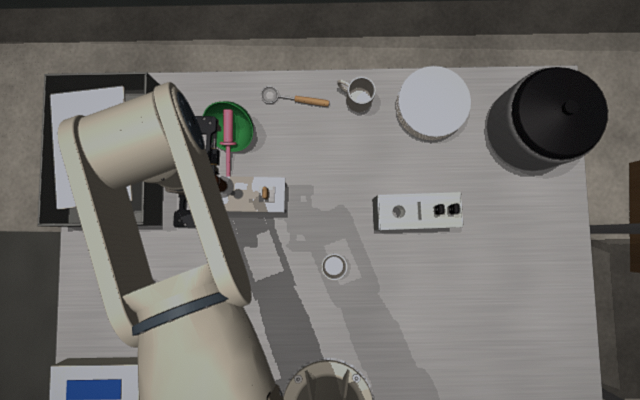

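The steel hangs plumb below the gripper, its guard at scene px (422,146). The palette knife and brush still hang at (449,212) and (381,212). The blue and pink look-alikes had already toppled by themselves in the w1 picture, before the arm came down, and I'll leave them. Next I'll measure where the steel sits relative to the TCP.

```bash
python3 - <<'E'
from h import *
np.set_printoptions(precision=4,suppress=True)
S=load("scene2.npz");p=S["pixels"][:,:,::-1]
cv2.imwrite("pics/s2c.png",cv2.resize(p[100:200,385:460],(450,600),interpolation=cv2.INTER_CUBIC))
for z in(.295,.304): print(onz(S,(422.3,145.3),z))
print(proj(S,(.5758,.2192,.304)),proj(S,(.5758,.2192,.196)))
E
```

```text
[0.5557 0.2239 0.295 ]
[0.5736 0.2186 0.304 ]
[422.8152 145.7904] [415.9835 191.2482]
```

View pics/s2c.png

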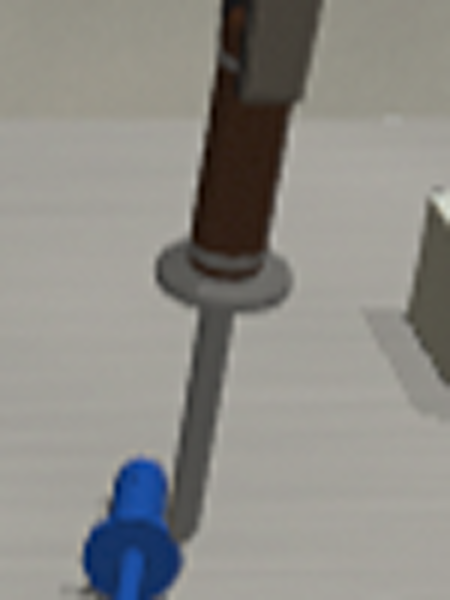

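The steel is centred under the TCP within about 2 mm, upright, with its guard at about 0.30 m. Now I'll carry it to the rack.

>>> send_rows(
  commands=[0, 0.2, -0.3, 0, 0, 0.4, -0.1, 0, -0.05, 0.6, 0, 0, -0.05, 0.6, 0, 0, -0.05, 0.6, 0, 0],
)

```text
clock: 8.35
ee_pos: [0.5624, 0.0965, 0.3682]
tcp_rot: [[0.999, -0.038, -0.003], [-0.038, -0.999, 0.014], [-0.004, -0.013, -1.0]]
wrist_force: [0.5, -0.3, -2.4]
grip_width: 0.276
```

>>> send_rows(
  commands=[-0.05, 0.6, 0, 0, -0.05, 0.6, 0, 0, -0.05, 0.6, 0, 0, -0.05, 0.6, 0, 0, -0.05, 0.6, 0, 0],
)

```text
clock: 8.85
ee_pos: [0.5421, -0.062, 0.3705]
tcp_rot: [[0.999, -0.038, -0.0], [-0.038, -0.999, 0.012], [-0.001, -0.012, -1.0]]
wrist_force: [-0.2, 0.1, -3.0]
grip_width: 0.277
```

>>> send_rows(
  commands=[-0.06, 0.6, 0, 0, -0.06, 0.6, 0, 0, -0.06, 0.6, 0, 0, -0.04, 0.4, 0, 0, 0, 0.2, 0, 0],
)

```text
clock: 9.35
ee_pos: [0.5232, -0.1918, 0.3733]
tcp_rot: [[0.999, -0.041, 0.002], [-0.041, -0.999, 0.009], [0.002, -0.009, -1.0]]
wrist_force: [0.1, -0.2, -2.0]
grip_width: 0.276
```

>>> send_rows(
  commands=[0, 0, 0, 0, 0, 0, 0, 0, 0, 0, 0, 0],
)

```text
clock: 9.65
ee_pos: [0.523, -0.1921, 0.3742]
tcp_rot: [[0.999, -0.043, 0.003], [-0.043, -0.999, 0.01], [0.002, -0.01, -1.0]]
wrist_force: [0.4, -0.0, -3.1]
grip_width: 0.273
```

>>> send_rows(
  commands=[0.03, -0.02, 0.3, 0, 0, 0, 0.4, 0, 0, 0, 0.4, 0, 0, 0, 0.4, 0, 0, 0, 0.2, 0],
)

```text
clock: 10.15
ee_pos: [0.5262, -0.1857, 0.2842]
tcp_rot: [[0.999, -0.038, 0.004], [-0.038, -0.999, 0.01], [0.004, -0.01, -1.0]]
wrist_force: [-0.1, 0.1, -2.2]
grip_width: 0.278
```

>>> send_rows(
  commands=[0, 0, 0, 0, 0, 0, 0, 0],
)

```text
clock: 10.35
ee_pos: [0.5254, -0.1842, 0.2821]
tcp_rot: [[0.999, -0.036, 0.001], [-0.036, -0.999, 0.012], [0.001, -0.012, -1.0]]
wrist_force: [0.3, 0.3, -2.0]
grip_width: 0.274
```

```bash
python3 - <<'E'
from plant import manip
from h import *
np.set_printoptions(precision=4,suppress=True)
s=manip.sense();print(s["ee_pos"],s["tcp_rot"][:,2],s["wrist_force"])
t=s["ee_pos"]
for n in("scene","top"):
    c=manip.read_camera(n)
    np.savez(f"{n}3.npz",**{k:c[k] for k in("pixels","mtx","pose")});cv2.imwrite(f"pics/{n}3.png",c["pixels"][:,:,::-1])
    print(n,proj(c,t-[0,0,.1527]),proj(c,t-[0,0,.0447]),proj(c,(.525,-.191,.115)))
p=np.load("scene3.npz")["pixels"][100:280,140:280,::-1]
cv2.imwrite("pics/s3.png",cv2.resize(p,None,fx=3.3,fy=3.3,interpolation=cv2.INTER_CUBIC))
E
```

```text
[ 0.5254 -0.1842  0.2821] [ 0.0011  0.0116 -0.9999] [ 0.2843  0.2544 -1.9913]
scene [230.4937 206.4235] [226.6795 164.2468] [227.9831 211.644 ]
top [396.9458 210.2755] [405.2341 207.5961] [398.6108 210.7194]
```

View pics/s3.png

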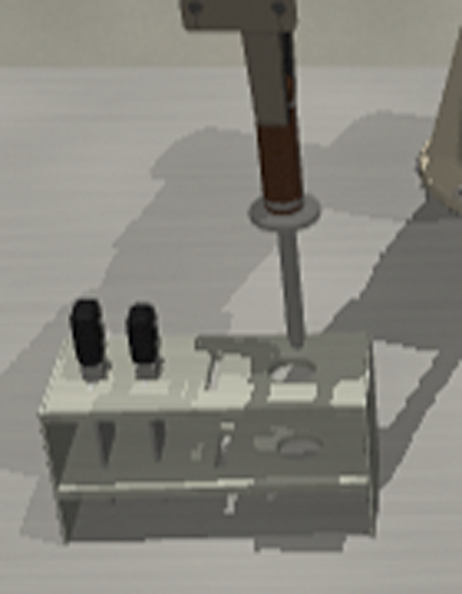

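View pics/top3.png

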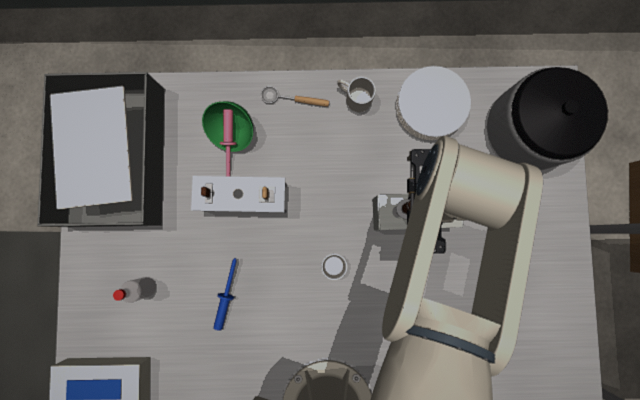

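The tip is at scene (229.4,204.5) just above the hole, whose centre is (228,211.6). The TCP has drifted about 5 mm towards +y, so I'll correct that before going lower.

>>> send_rows(
  commands=[0, 0.13, 0, 0, 0, 0, 0, 0, 0, 0, 0, 0],
)

```text
clock: 10.75
ee_pos: [0.5266, -0.1922, 0.2847]
tcp_rot: [[0.999, -0.036, 0.005], [-0.036, -0.999, 0.01], [0.005, -0.01, -1.0]]
wrist_force: [-0.3, 0.6, -1.6]
grip_width: 0.271
```

>>> send_rows(
  commands=[-0.02, -0.03, 0.1, 0, 0, 0, 0.15, 0, 0, 0, 0.1, 0, 0, 0, 0, 0],
)

```text
clock: 11.15
ee_pos: [0.5256, -0.1905, 0.266]
tcp_rot: [[0.999, -0.037, 0.006], [-0.037, -0.999, 0.01], [0.006, -0.01, -1.0]]
wrist_force: [0.0, -1.1, -1.8]
grip_width: 0.278
```

```bash
cat > look.py <<'E'
import sys
from plant import manip
from h import *
np.set_printoptions(precision=4,suppress=True)
k=sys.argv[1]
s=manip.sense();t=s["ee_pos"];print(t,s["tcp_rot"][:,2],s["wrist_force"])
c=manip.read_camera("scene")
print(proj(c,t-[0,0,.1527]),proj(c,t-[0,0,.0447]),proj(c,(.525,-.191,.115)))
cv2.imwrite(f"pics/s{k}.png",cv2.resize(c["pixels"][130:270,145:265,::-1],None,fx=4.2,fy=4.2,interpolation=cv2.INTER_CUBIC))
E
python3 look.py 4
```

```text
[ 0.5256 -0.1905  0.266 ] [ 0.006   0.0097 -0.9999] [ 0.0092 -1.0921 -1.8381]
[228.2304 212.4088] [224.3214 170.8887] [227.9831 211.644 ]
```

View pics/s4.png

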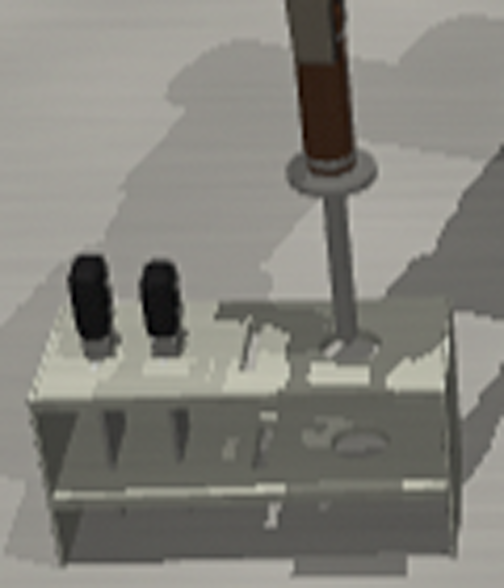

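The tip is at crop (346,340), centred over the hole (x 310–382). I'll lower in small steps and watch the force.

>>> send_rows(
  commands=[0, 0, 0.1, 0, 0, 0, 0.15, 0, 0, 0, 0.15, 0, 0, 0, 0.1, 0, 0, 0, 0, 0],
)

```text
clock: 11.7
ee_pos: [0.5258, -0.1902, 0.2388]
tcp_rot: [[0.999, -0.037, 0.006], [-0.037, -0.999, 0.01], [0.005, -0.01, -1.0]]
wrist_force: [0.6, -0.3, -1.7]
grip_width: 0.277
```

```bash
python3 look.py 5
```

```text
[ 0.5258 -0.1902  0.2388] [ 0.0058  0.0098 -0.9999] [ 0.6392 -0.3488 -1.6751]
[229.2904 222.2475] [225.4918 181.823 ] [227.9831 211.644 ]
```

View pics/s5.png

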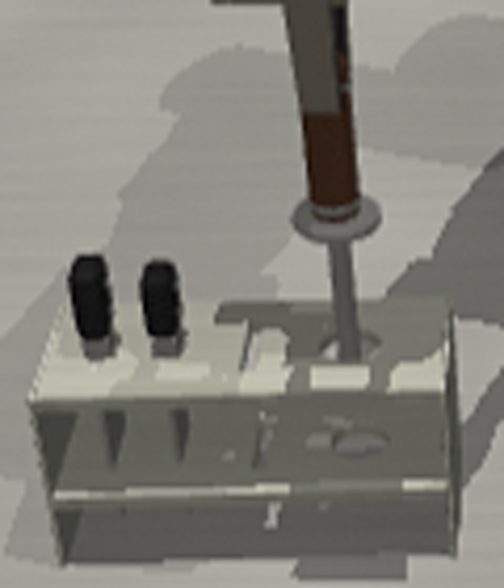

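The rod is through the top hole at crop x 348 (hole centre 347), with no contact force. I'll continue to just above the lower shelf.

>>> send_rows(
  commands=[0, 0, 0.15, 0, 0, 0, 0.15, 0, 0, 0, 0.1, 0, 0, 0, 0, 0, 0, 0, 0, 0],
)

```text
clock: 12.25
ee_pos: [0.5263, -0.1901, 0.2176]
tcp_rot: [[0.999, -0.037, 0.007], [-0.037, -0.999, 0.01], [0.006, -0.01, -1.0]]
wrist_force: [0.1, -0.7, -1.5]
grip_width: 0.276
```

```bash
python3 look.py 6
```

```text
[ 0.5263 -0.1901  0.2176] [ 0.0066  0.0095 -0.9999] [ 0.1128 -0.7234 -1.4891]
[230.0076 229.8332] [226.2862 190.2273] [227.9831 211.644 ]
```

View pics/s6.png

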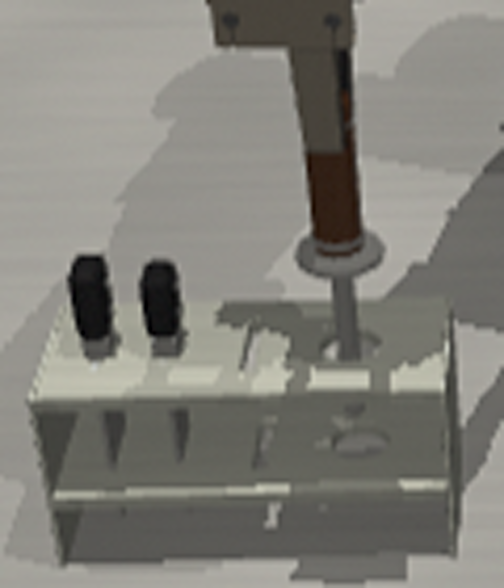

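The tip shows below the top shelf at crop (352,415). The lower hole spans x 330–388, so the rod is heading into it with about 2 mm of offset against 10 mm clearance.

>>> send_rows(
  commands=[0, 0.03, 0.1, 0, 0, 0, 0.15, 0, 0, 0, 0.15, 0, 0, 0, 0.1, 0, 0, 0, 0, 0],
)

```text
clock: 12.8
ee_pos: [0.5265, -0.1916, 0.1906]
tcp_rot: [[0.999, -0.037, 0.007], [-0.037, -0.999, 0.009], [0.007, -0.01, -1.0]]
wrist_force: [0.7, 0.1, -2.0]
grip_width: 0.275
```

```bash
python3 look.py 7
```

```text
[ 0.5265 -0.1916  0.1906] [ 0.0071  0.0093 -0.9999] [ 0.7496  0.0822 -1.9864]
[230.2375 239.1717] [226.5766 200.5756] [227.9831 211.644 ]
```

View pics/s7.png

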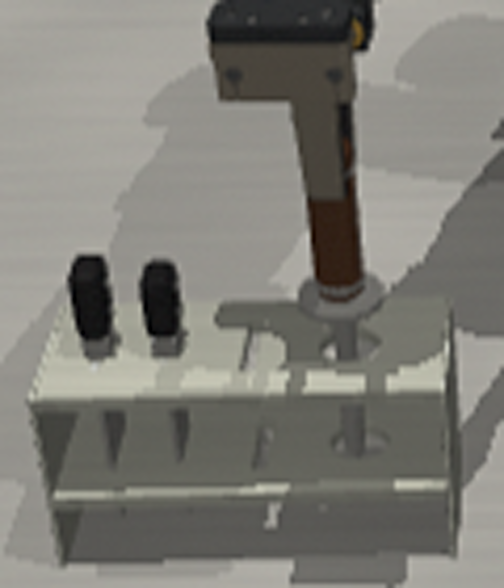

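The rod is entering the lower hole too, at crop (353,450), and there is still no contact force. About 28 mm remain, so I'll slow down near the end.

>>> send_rows(
  commands=[0, -0.02, 0.12, 0, 0, 0, 0.12, 0, 0, 0, 0.1, 0, 0, 0, 0.06, 0, 0, 0, 0, 0],
)

```text
clock: 13.35
ee_pos: [0.5271, -0.1903, 0.1694]
tcp_rot: [[0.999, -0.037, 0.008], [-0.037, -0.999, 0.009], [0.007, -0.009, -1.0]]
wrist_force: [-0.8, 0.0, -1.2]
grip_width: 0.278
```

>>> send_rows(
  commands=[0, 0, 0.04, 0, 0, 0, 0, 0],
)

```text
clock: 13.55
ee_pos: [0.5272, -0.1904, 0.1673]
tcp_rot: [[0.999, -0.037, 0.008], [-0.037, -0.999, 0.009], [0.008, -0.009, -1.0]]
wrist_force: [-0.3, 0.2, -2.0]
grip_width: 0.278
```

>>> send_rows(
  commands=[-0.03, 0, 0.04, 0, 0, 0, 0.02, 0, 0, 0, 0, 0],
)

```text
clock: 13.85
ee_pos: [0.5258, -0.1904, 0.1644]
tcp_rot: [[0.999, -0.037, 0.009], [-0.037, -0.999, 0.009], [0.008, -0.009, -1.0]]
wrist_force: [-0.0, -0.3, -0.8]
grip_width: 0.277
```

>>> send_rows(
  commands=[0, 0, 0.03, 0, 0, 0, 0, 0],
)

```text
clock: 14.05
ee_pos: [0.5259, -0.1904, 0.1629]
tcp_rot: [[0.999, -0.037, 0.009], [-0.037, -0.999, 0.009], [0.008, -0.009, -1.0]]
wrist_force: [0.1, -0.6, -2.1]
grip_width: 0.275
```

>>> send_rows(
  commands=[0, 0, 0.03, 0, 0, 0, 0.02, 0, 0, 0, 0, 0],
)

```text
clock: 14.35
ee_pos: [0.5266, -0.1912, 0.163]
tcp_rot: [[0.999, -0.037, 0.011], [-0.037, -0.999, 0.007], [0.01, -0.007, -1.0]]
wrist_force: [0.0, 0.1, -1.7]
grip_width: 0.273
```

```bash
python3 look.py 8
```

```text
[ 0.5266 -0.1912  0.163 ] [ 0.0106  0.007  -0.9999] [ 0.0291  0.1235 -1.7349]
[231.2483 248.4438] [227.689  210.8463] [227.9831 211.644 ]
```

View pics/s8.png

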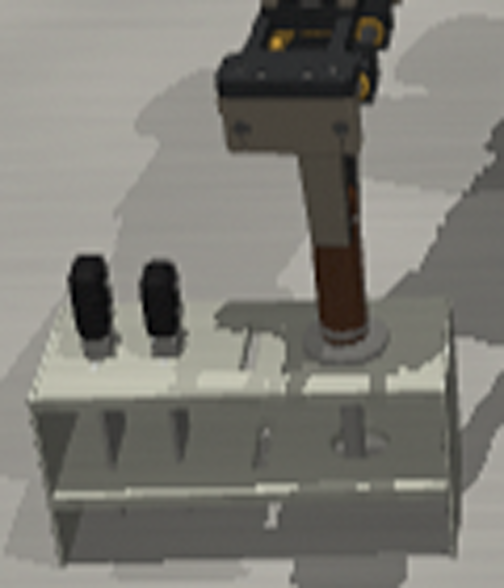

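>>> send_rows(
  commands=[0, 0, 0.06, 0, 0, 0, 0, 0, 0, 0, 0, 0],
)

```text
clock: 14.7
ee_pos: [0.5274, -0.1921, 0.1627]
tcp_rot: [[0.999, -0.036, 0.013], [-0.036, -0.999, 0.005], [0.012, -0.006, -1.0]]
wrist_force: [0.8, 0.7, -3.3]
grip_width: 0.277
```

>>> send_rows(
  commands=[0, 0, 0.04, 0, 0, 0, 0, 0, 0, 0, 0, 0],
)

```text
clock: 15.0
ee_pos: [0.5277, -0.1927, 0.1619]
tcp_rot: [[0.999, -0.036, 0.013], [-0.036, -0.999, 0.004], [0.013, -0.004, -1.0]]
wrist_force: [-0.0, -0.2, 0.8]
grip_width: 0.279
```

>>> send_rows(
  commands=[0, 0, 0.03, 0, 0, 0, 0, 0, 0, 0, 0, 0],
)

```text
clock: 15.3
ee_pos: [0.5283, -0.1933, 0.1619]
tcp_rot: [[0.999, -0.036, 0.015], [-0.036, -0.999, 0.003], [0.014, -0.003, -1.0]]
wrist_force: [-2.1, 0.4, 1.5]
grip_width: 0.277
```

The guard is on the shelf: height has stopped at 0.162, matching the grasp height of 0.1627, and the vertical force has gone from -2 to +1.5 N. Releasing.

>>> send_rows(
  commands=[0, 0, 0, 0, 0, 0, 0, 0, 0, 0, 0, 0, 0, 0, 0, 0, 0, 0, 0, 0],
  gripper=75,
)

```text
clock: 15.8
ee_pos: [0.5282, -0.1929, 0.1605]
tcp_rot: [[0.999, -0.036, 0.014], [-0.036, -0.999, 0.004], [0.013, -0.004, -1.0]]
wrist_force: [0.9, 0.2, 0.8]
grip_width: 0.688
```

>>> send_rows(
  commands=[0, 0, 0, 0, 0, 0, 0, 0, 0, 0, 0, 0, 0, 0, 0, 0, 0, 0, 0, 0],
)

```text
clock: 16.3
ee_pos: [0.5283, -0.1928, 0.1604]
tcp_rot: [[0.999, -0.036, 0.014], [-0.036, -0.999, 0.004], [0.013, -0.004, -1.0]]
wrist_force: [-0.6, -0.2, 0.6]
grip_width: 0.813
```

```bash
python3 look.py 9
```

```text
[ 0.5283 -0.1928  0.1604] [ 0.0136  0.0037 -0.9999] [-0.6488 -0.1749  0.6253]
[230.5932 249.7243] [226.9996 212.1933] [227.9831 211.644 ]
```

View pics/s9.png

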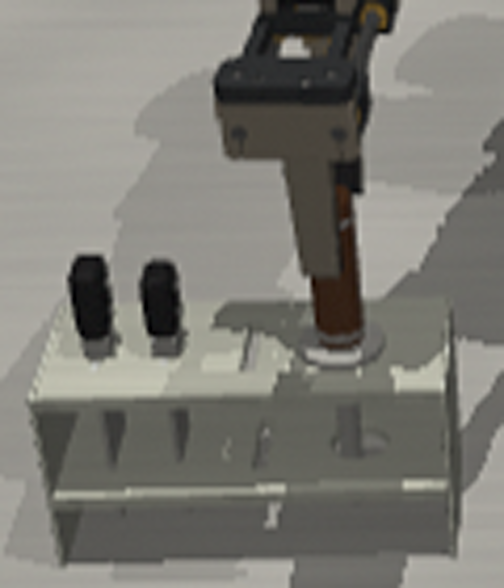

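The steel stands upright with its guard flat on the shelf at crop (343,345), and the fingers are open on both sides. I'll back straight up.

>>> send_rows(
  commands=[0, 0, -0.2, 0, 0, 0, -0.4, 0, 0, 0, -0.4, 0, 0, 0, -0.5, 0, 0, 0, -0.5, 0],
)

```text
clock: 16.85
ee_pos: [0.5247, -0.1925, 0.2628]
tcp_rot: [[0.999, -0.036, 0.008], [-0.036, -0.999, 0.006], [0.007, -0.006, -1.0]]
wrist_force: [0.7, -0.1, -0.1]
grip_width: 0.817
```

>>> send_rows(
  commands=[0, 0, -0.5, 0, 0, -0.5, -0.5, 0, 0, -0.7, 0, 0, 0, -0.7, 0, 0, 0, -0.7, 0, 0],
)

```text
clock: 17.35
ee_pos: [0.5311, -0.0635, 0.3248]
tcp_rot: [[0.999, -0.042, 0.019], [-0.042, -0.999, 0.002], [0.019, -0.003, -1.0]]
wrist_force: [-0.1, 0.1, -0.5]
grip_width: 0.818
```

>>> send_rows(
  commands=[-0.6, -0.6, 0, 0, -0.6, -0.6, 0, 0, -0.6, 0, 0, 0, 0, 0, 0, 0, 0, 0, 0, 0],
)

```text
clock: 17.85
ee_pos: [0.4413, 0.0067, 0.3272]
tcp_rot: [[0.999, -0.037, 0.024], [-0.037, -0.999, 0.004], [0.024, -0.005, -1.0]]
wrist_force: [0.1, 0.3, 0.1]
grip_width: 0.817
```

```bash
python3 - <<'E'
from plant import manip
from h import *
for n in("scene","top"):
    c=manip.read_camera(n);np.savez(f"{n}9.npz",**{k:c[k] for k in("pixels","mtx","pose")});cv2.imwrite(f"pics/{n}9.png",c["pixels"][:,:,::-1])
p=np.load("scene9.npz")["pixels"][:,:,::-1];t=np.load("top9.npz")["pixels"][:,:,::-1]
cv2.imwrite("pics/f1.png",cv2.resize(p[150:280,140:480],(785,300),interpolation=cv2.INTER_CUBIC))
cv2.imwrite("pics/f1c.png",cv2.resize(p[150:270,145:265],(600,600),interpolation=cv2.INTER_CUBIC))
cv2.imwrite("pics/f2.png",t)
E
```

```text
(no output)
```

View pics/f1c.png

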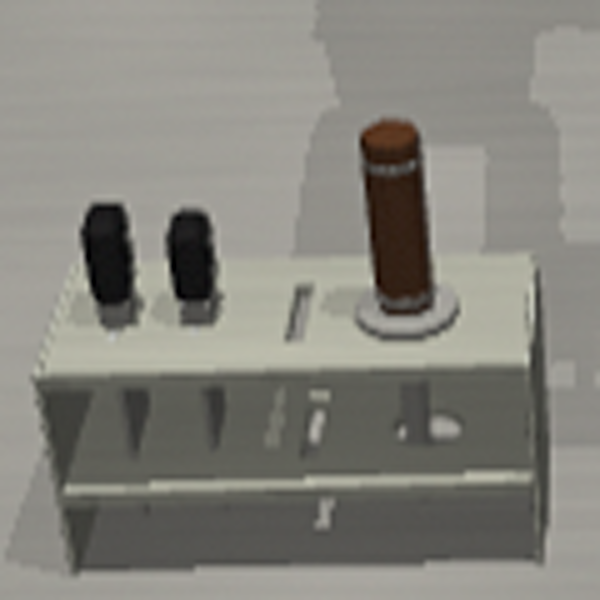

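View pics/f1.png

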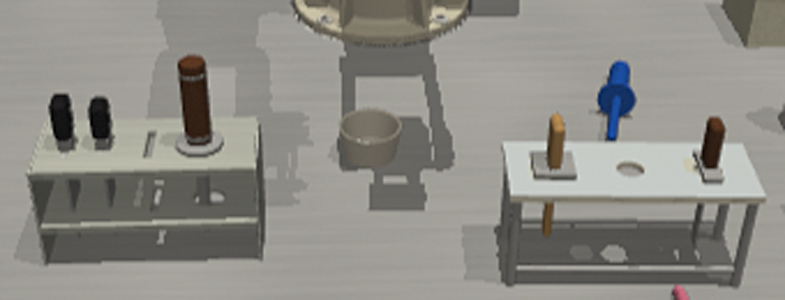

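View pics/f2.png

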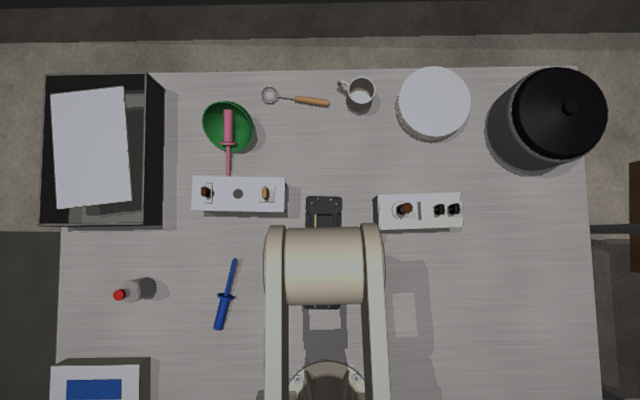

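```bash
python3 - <<'E'
from plant import manip
from h import *
S=load("scene9.npz")
print(onz(S,(226.5,212.2),.121),onz(S,(145+392/5,150+133/5),.211), manip.sense()["joint_vel"])
print(manip.job_done())
E
```

```text
[ 0.53605402 -0.19278735  0.121     ] [ 0.53224991 -0.19265301  0.211     ] [-0.42441932  1.01308323 -0.2129482   0.00816264 -0.29020654 -0.05656344]
the job is handed in; nothing more can be done
None
```

The honing steel is in the knife rack: its rod goes through both round holes, its guard sits flat on the top shelf, and it is released with the arm clear. I handed the job in after about 18 s of the 48 s; it reports no verdict.

- **Lowering:** I lowered it under grip until the vertical wrist force went from about -2 N to +1.5 N and the height stopped, then opened the fingers. It was not dropped.
- **Final position:** The last scene picture puts the guard about 2 mm from the hole's centre in y. In x that picture gives about 8 mm, while the arm's position at release gives about 3 mm. The two disagree, as the cameras did by about 4 mm in x earlier, but both are inside the 15 mm limit.
- **Upright:** The handle-top and guard positions differ by about 4 mm over 90 mm, a tilt of about 2.5 degrees or less.
- **Palette knife and brush:** Both still hang in their places in the last pictures, judged by eye rather than measured.
- **Look-alikes:** The blue and pink ones toppled early, by the picture at 3.2 s. The gripper was still high above the frame and had touched nothing then, so I left them lying. The pink one lies across the green bowl; both are still on the table.

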